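# Tare the balance that carries the steel tin

### The job

Two identical bench balances stand on the worktop; one carries a round steel tin, the other a shallow white weighing dish. On the balance with the steel tin, turn the tare knob until its pointer stands at the zero mark, then let go. Leave the other balance's knob as it is set, and leave the tin and the dish standing on their pans.

Things in the scene. Friction and masses are not known exactly. Their poses are not given: they have to be found in the camera images.
- knob_tin (a joint): angle (rad) of the tare knob of the balance with the steel tin: 0 = pointer at the zero mark, positive = pointer counterclockwise of the mark seen from above. Starts 0.5 to 1.2; stops at -1.9 and 1.9. Upright axis, steady friction about 0.05 N m, no spring, stays where it is left.
- grip_tin (a point): that knob's grip: black upright bar 50 long, 13 wide, 32 tall, on a black skirt 62 across. Point: on the turning axis, half-way up the bar (16 above the skirt), 78 above the worktop. Turns with the knob: x runs along the bar to the pointer end (white line on top, white needle), z up; pinch across y from above. Nothing above the skirt within 75 of the axis. Sizes in mm.
- zero_tin (a point): that balance's zero mark: thick black mark 12 x 4 with a dot outside it, on the round aluminium scale plate, 45 from the knob's axis, straight towards the pan (thin marks are 15 degrees apart). Stays with the balance. Sizes in mm.
- pan_tin (a point): centre of the top of that balance's round steel pan, 96 across, 70 above the worktop, 127 from the knob's axis. The balance is fixed, white, 240 x 130, 56 high with scale plate; the knob is at the end nearer the robot. Sizes in mm.
- tin_mid (a point): centre (half-way up) of the loose open round steel tin, 74 across, 36 high, on the pan of the balance to be tared. Sizes in mm.
- pointer_dish (a point): pointer tip of the other balance's tare knob, 38 from that knob's axis, 61 above the worktop. Balance of the same make, carrying the white dish; this knob is to be left as it is. Sizes in mm.
- dish_mid (a point): centre (half-way up) of the loose white weighing dish, 64 square, 14 high, on the other balance's pan. Sizes in mm.

How it is judged:
By the outcome, as a careful person would: the job done as asked, in the order asked, and still so for the second after the job is handed in, with the robot touching nothing.
It also fails if it takes over 32 s, if anything falls off the work surface, if the arm or the gripper's body presses on something with over 40 N, if the wrist force passes 120 N, or if a joint passes its speed limit or range.

### The arm

A 6-joint arm with a two-finger parallel gripper is mounted at the origin on a cart in front of the work surface, level with it; the furniture and walls round the work are solid. World frame = base frame: x ahead of the robot, y to its left, z up, the work surface at z = 0. Lengths are in m, angles in rad, forces in N, time in s.
With the tool pointing down it reaches from about 0.275 to 0.85 m from the base axis. Payload 19 kg.
Tool frame: the origin (TCP) lies between the finger pads; the fingertips stand env.tip_reach ahead of it and the grasp point (between the pads) lies 3 mm ahead of it (env.tip_reach is the distance from the TCP to the fingertips, in m); z points along the fingers, y is the line along which they close (so a half turn about z gives the same grasp; the last joint's range is limited). The gripper opens to 85 mm and grips with 20 to 120 N. Pads are 22 mm wide; open, the fingers measure 114 mm over their backs; the gripper's body (76 mm by 85 mm) begins 54 mm behind the grasp point. The pads swing forward as they close: fully open they stand 13 mm farther back than shut.
Start: joints at [-1.326, 0.15, 1.437, -0, 1.554, -0.134], TCP at [0.213, -0.534, 0.223] pointing down, gripper open.
Joint ranges: [-2.8, 2.8], [-0.68, 2.1], [0.12, 2.68], [-1.39, 4.53], [0.16, 2.79], [-2.81, 2.81]. Speed limits (rad/s): [1.89, 1.89, 2.22, 3.01, 3.01, 3.01].

### API

Orientations are given as a 3x3 rotation matrix whose columns are the frame's x, y, z axes.
In Python, from rig import env gives the robot as it stands. The module is installed in compiled form; this text tells all that it offers.
- The arm moves only by the shell command python3 -m jog 'ROWS' [OPENING] [FORCE]. ROWS is JSON, a list of rows, each a list of 6 numbers: the shift along the world's x, y, z in cm, then the turn, a rotation vector about the world's x, y, z in rad. In form: [[tx, ty, tz, ax, ay, az], ...]. A call has 1 to 12 rows; each row shifts and turns the commanded pose from where the row before left it; what a row does not reach is not made up. A row lasts 1/10 s, in which the tool goes at most 50 mm and 8.59 degrees, less where a joint would pass 70% of its speed; a pose out of reach is approached as far as the arm can. A call is refused whole if a number of a shift passes 5 or a number of a turn 0.15, either way. A call with a gripper value outside its range is refused whole. OPENING is the closure in counts, from 0 (fully open) to 255 (shut), set as the call begins (- or left out, the last holds). The fingers move at their own pace and stop on an object; FORCE is the grip in N (left out, the last holds). Time passes only in rows, so rows that do not move let the fingers close. It gives the time, the measured TCP pose, the force, the opening and the grip force at its end, in the units of the state.
- env.read_state(): the state, without advancing time (a new reading comes with each control period).
- env.get_image(name): name is "scene" or "top" or "wrist"; returns the picture (420x560x3 uint8, red, green, blue); there is no depth.
- env.camera_params(name): a dict with "fx", "fy", "cx", "cy" (pixels), "R" (3x3) and "t" (3): a world point X has camera coordinates R X + t; the wrist camera has in their place "T_tool_cam" (4x4, takes a point from camera to tool coordinates, whose origin is the TCP and whose axes are the flange's). Camera axes: x right, y down, z forward; pixel columns grow to the right and rows downward; lengths in m; the calibration is good to about 2 mm. The wrist camera is an equidistant fisheye: a pixel r from the principal point sees the ray r / f radians off the axis. A picture is of the moment at which its call begins: read the wrist's pose just before it. camera_params takes no time and is no camera call.
- env.hand_in(): hands the job in; it is judged then, once.
The state is a dict: "t": time; "joint_positions": joint angles; "joint_vel": joint speeds; "tau": joint torques, N m; "ee_pos": TCP position; "orientation": TCP orientation; "contact_force": force on the tool from outside, world axes, zero at the start; "moment": the same for the moment, N m; "finger_gap": finger opening in m; "gripper_force": force on a finger pad.
Only numpy, scipy, OpenCV 4.12 (cv2) and the standard library are available. Lean on these libraries where they do the work, as an engineer would, in place of code of your own. Each camera call takes 0.05 s, during which the arm holds its last target. There are 200 camera calls.

## Working session

There is one attempt and no reset: what is moved stays moved. The work goes in short steps, Python scripts to look and compute and a shell command to move; the robot and the scene stay as the last step left them, time stands still between calls to the robot, and variables do not carry over. Pictures are saved under pics/ and viewed, at most 12 in all, crops included, and the job is handed in when it is done.

```bash
mkdir -p pics; python3 - <<'E'
from rig import env
import cv2,numpy as np
print(env.tip_reach, env.read_state()['finger_gap'])
for n in ["top","scene"]:
    im=env.get_image(n); cv2.imwrite(f'pics/{n}0.png',im[...,::-1])
    print(n,env.camera_params(n))
print(env.camera_params("wrist"))
E
```

```text
0.022 0.08538408732966561
top {'fx': 485.6814894680304, 'fy': 485.6814894680304, 'cx': 273.24304591221585, 'cy': 202.9099908114398, 'R': array([[ 0.01750668, -0.99984005, -0.0036597 ],
       [-0.99654253, -0.01715138, -0.08129464],
       [ 0.08121887,  0.00507025, -0.99668339]]), 't': array([0.16703535, 0.58631249, 1.0414593 ])}
scene {'fx': 502.43881487767203, 'fy': 502.43881487767203, 'cx': 287.06840159556054, 'cy': 203.85780066020365, 'R': array([[-0.71471327, -0.69929571, -0.0130561 ],
       [-0.48755654,  0.51151621, -0.70755904],
       [ 0.5014714 , -0.49933625, -0.70653361]]), 't': array([0.5358629 , 0.26915721, 0.92996975])}
{'fx': 325.19226210127806, 'fy': 325.19226210127806, 'cx': 282.8187461651804, 'cy': 214.74695818186544, 'T_tool_cam': array([[-1.24965207e-03, -9.64422895e-01, -2.64361338e-01,
         6.61177162e-02],
       [ 9.99999183e-01, -1.13415252e-03, -5.89527953e-04,
        -8.06318334e-06],
       [ 2.68728178e-04, -2.64361859e-01,  9.64423525e-01,
        -1.50888032e-01],
       [ 0.00000000e+00,  0.00000000e+00,  0.00000000e+00,
         1.00000000e+00]])}
```

View pics/top0.png

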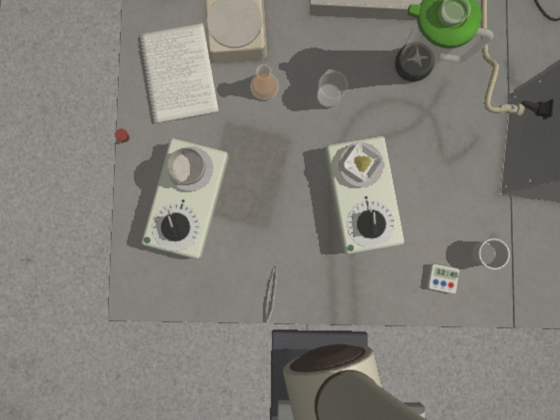

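View pics/scene0.png

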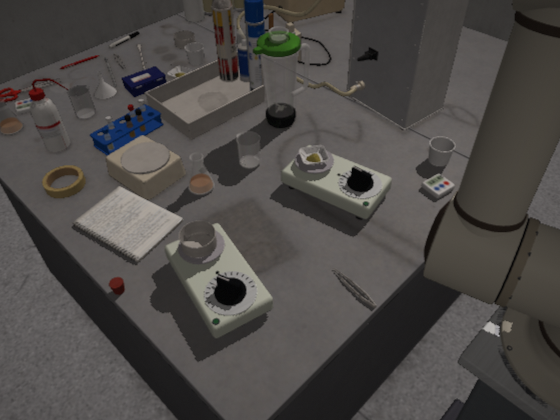

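The top view shows the tin balance at left, with its knob at about (176,227), its zero mark at about (183,203) and its pan at about (187,168). The dish balance is at right, with its knob at about (371,224).

```bash
cat > h.py <<'E'
import numpy as np,cv2
from rig import env
def cast(name,px,z):
    c=env.camera_params(name); R=c['R'];t=c['t']
    d=R.T@np.array([(px[0]-c['cx'])/c['fx'],(px[1]-c['cy'])/c['fy'],1]); o=-R.T@t
    return o+d*(z-o[2])/d[2]
def wcast(px,z,s):
    c=env.camera_params('wrist');T=c['T_tool_cam'];u=np.array([px[0]-c['cx'],px[1]-c['cy']])/c['fx']
    r=np.hypot(*u);d=np.array([*(u/r*np.sin(r)),np.cos(r)]) if r>0 else np.array([0,0,1.])
    Rw=np.array(s['orientation']);d=Rw@T[:3,:3]@d;o=np.array(s['ee_pos'])+Rw@T[:3,3]
    return o+d*(z-o[2])/d[2]
E
python3 - <<'E'
from h import *
im=cv2.imread('pics/top0.png');x0,y0=135,130
g=im.max(2)
for roi in [(150,200,202,255)]:
    m=(g[roi[1]:roi[3],roi[0]:roi[2]]<45).astype(np.uint8)
    n,l,st,ce=cv2.connectedComponentsWithStats(m)
    for i in range(1,n):
        if st[i,4]>5:print(st[i],ce[i]+roi[:2],cast('top',ce[i]+roi[:2],.07))
print(cast('top',(187,168),.09),cast('top',(183,203),.056))
print(cast('top',(366,199),.056),cast('top',(371,224),.07))
print(env.read_state()['orientation'])
cv2.imwrite('pics/c.png',cv2.resize(im[130:260,135:235],None,fx=4.5,fy=4.5,interpolation=cv2.INTER_CUBIC))
E
```

```text
[0.64743598 0.35676089 0.09      ] [0.57723187 0.36919352 0.056     ]
[ 0.59247666 -0.02021265  0.056     ] [ 0.53887926 -0.028152    0.07      ]
[[ 9.29105826e-01  3.69813870e-01 -2.57724692e-04]
 [ 3.69813927e-01 -9.29105226e-01  1.06656362e-03]
 [ 1.54976662e-04 -1.08626065e-03 -9.99999398e-01]]
```

View pics/c.png

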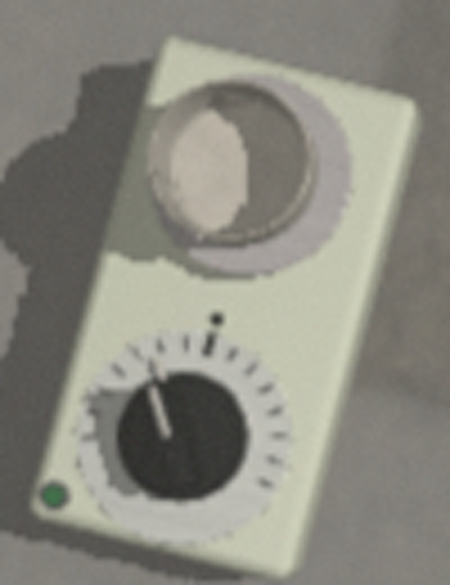

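The crop shows the skirt centre at crop (182,436), the zero mark at (210,343) with its dot at (217,319), and the white pointer line from (168,437) to (152,362), which is counterclockwise of the mark.

```bash
python3 - <<'E'
from h import *
f=lambda p,z:cast('top',np.array(p)/4.5+[135,130]-0.4,z)
a=f((182,436),.06);zm=f((210,343),.056);dot=f((217,319),.056);l0=f((168,437),.094);l1=f((155,375),.094);tip=f((152,362),.061)
ang=lambda v:np.arctan2(v[1],v[0])
print(a,zm,dot,l0,l1,tip)
print('zero yaw',ang(zm-a),ang(dot-a),'ptr',ang(l1-l0),ang(tip-a))
s=env.read_state();print(s['ee_pos'],ang(np.array(s['orientation'])[:,0]),s['joint_positions'],s['t'])
E
```

```text
[0.52684727 0.38362411 0.06      ] [0.57114299 0.37268882 0.056     ] [0.58259122 0.36974762 0.056     ] [0.52528682 0.3829512  0.094     ] [0.55336956 0.38984354 0.094     ] [0.56135081 0.39872201 0.061     ]
zero yaw -0.24203086422611444 -0.24397394406749767 ptr 0.2406725294605336 0.41247362721041847
[ 0.21256234 -0.53404135  0.222328  ] 0.37880874682353394 [-1.32601266e+00  1.50980179e-01  1.43793214e+00  8.43726132e-06
  1.55377756e+00 -1.34025315e-01] 0.1
```

```bash
python3 -m jog '[[1.6,4.7,0,0,0,0],[1.6,4.7,0,0,0,0],[1.6,4.7,0,0,0,0],[1.6,4.7,0,0,0,0],[1.6,4.7,0,0,0,0],[1.6,4.7,0,0,0,0],[1.6,4.7,0,0,0,0],[1.6,4.7,0,0,0,0],[1.6,4.7,0,0,0,0],[1.6,4.7,0,0,0,0]]' 0
```

```text
t: 1.1
ee_pos: [0.3724, -0.0629, 0.223]
orientation: [[0.929, 0.37, 0.001], [0.37, -0.929, -0.0], [0.0, 0.0, -1.0]]
contact_force: [1.3, 0.2, -0.4]
finger_gap: 0.0853
gripper_force: 0.0
```

Next target is about (0.52, 0.38), which puts the wrist camera above and just beyond the knob.

```bash
python3 -m jog '[[1.6,4.7,0,0,0,0],[1.6,4.7,0,0,0,0],[1.6,4.7,0,0,0,0],[1.6,4.7,0,0,0,0],[1.6,4.7,0,0,0,0],[1.6,4.7,0,0,0,0],[1.6,4.7,0,0,0,0],[1.6,4.7,0,0,0,0],[1.6,4.7,0,0,0,0],[0,1.5,0,0,0,0],[0,0,0,0,0,0],[0,0,0,0,0,0]]'
python3 - <<'E'
from h import *
s=env.read_state();im=env.get_image('wrist')
print(s['ee_pos'],s['orientation'],s['joint_positions'])
np.savez('w1.npz',im=im,p=s['ee_pos'],o=s['orientation']);cv2.imwrite('pics/w1.png',im[...,::-1])
E
```

```text
t: 2.3
ee_pos: [0.5161, 0.3726, 0.2225]
orientation: [[0.929, 0.37, -0.001], [0.37, -0.929, -0.001], [-0.001, 0.0, -1.0]]
contact_force: [0.0, -0.1, 0.8]
finger_gap: 0.0853
gripper_force: 0.0
[0.51614714 0.37263338 0.22249027] [[ 9.28965887e-01  3.70164721e-01 -6.79069714e-04]
 [ 3.70164347e-01 -9.28966079e-01 -6.16570527e-04]
 [-8.59065387e-04  3.21405589e-04 -9.99999579e-01]] [ 5.04483204e-01  2.80258885e-01  1.28186992e+00 -2.11538741e-04
  1.58035635e+00  1.69609139e+00]
```

View pics/w1.png

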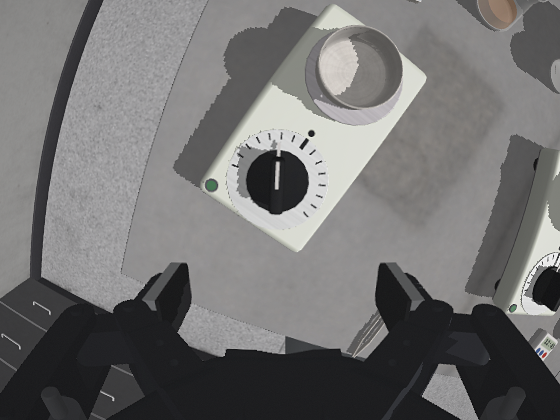

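The wrist view shows the skirt centre at about (277,181), the needle tip at (278,150), the zero mark at (304,145), its dot at (311,133) and the white line from (277,162) to (277,188).

```bash
cat > m.py <<'E'
from h import *
import sys
def meas(im,s,c0,w=45):
    x,y=c0; h=np.mgrid[0:420,0:560]
    disc=(np.hypot(h[1]-x,h[0]-y)<w)
    g=im.max(2)
    m=((g<70)&disc).astype(np.uint8); m=cv2.morphologyEx(m,cv2.MORPH_OPEN,np.ones((5,5),np.uint8))
    cs=max(cv2.findContours(m,0,2)[0],key=cv2.contourArea)
    hull=cv2.convexHull(cs)[:,0,:]
    P=np.array([wcast(p,.061,s)[:2] for p in hull],np.float32)
    (cx,cy),r=cv2.minEnclosingCircle(P)
    return np.array([cx,cy]),r,cv2.boundingRect(cs)
E
python3 - <<'E'
from m import *
d=np.load('w1.npz');s={'ee_pos':d['p'],'orientation':d['o']};im=d['im']
a,r,b=meas(im,s,(277,181));print('axis',a,r,b)
W=lambda p,z:wcast(p,z,s)[:2]
ang=lambda v:np.arctan2(v[1],v[0])
zm=W((304.5,145),.056);dot=W((311.5,133),.056)
l0=W((277,188),.094);l1=W((277,162),.094);tip=W((278,149),.061)
print(zm,dot,l0,l1,tip,np.linalg.norm(zm-a),np.linalg.norm(tip-a))
print('zero',ang(zm-a),ang(dot-a),ang(dot-zm),'ptr',ang(l1-l0),ang(tip-a))
cv2.imwrite('pics/w1c.png',cv2.resize(im[110:240,210:350,::-1],None,fx=4.5,fy=4.5,interpolation=cv2.INTER_CUBIC))
E
```

```text
axis [0.52611154 0.38321757] 0.031640537083148956 (246, 151, 62, 63)
[0.56961791 0.37133991] [0.58308972 0.36946762] [0.52690793 0.38250577] [0.54815644 0.39086031] [0.55672666 0.39383297] 0.045098590998393834 0.032403271856868684
zero -0.2665150575148721 -0.23679239853447887 -0.1380936279513399 ptr 0.37461560054441606 0.3337652110301437
```

View pics/w1c.png

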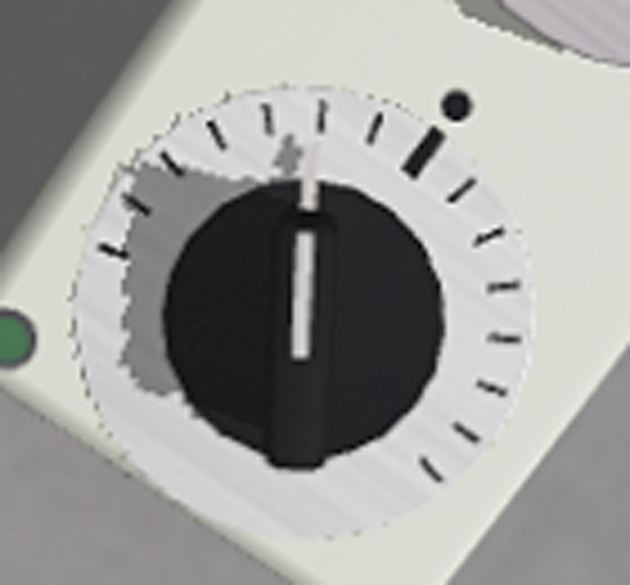

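```bash
python3 -m jog '[[1.0,1.0,-3,0,0,-0.04],[0,0,-4,0,0,0],[0,0,-3,0,0,0],[0,0,0,0,0,0],[0,0,0,0,0,0]]'
python3 - <<'E'
from m import *
s=env.read_state();im=env.get_image('wrist')
print(s['ee_pos'])
np.savez('w2.npz',im=im,p=s['ee_pos'],o=s['orientation']);cv2.imwrite('pics/w2.png',im[...,::-1])
E
```

```text
t: 2.85
ee_pos: [0.5268, 0.3823, 0.1243]
orientation: [[0.943, 0.331, 0.001], [0.331, -0.943, 0.0], [0.001, -0.0, -1.0]]
contact_force: [-0.1, 1.0, 1.3]
finger_gap: 0.0854
gripper_force: 0.0
[0.526768   0.38232685 0.12428608]
```

View pics/w2.png

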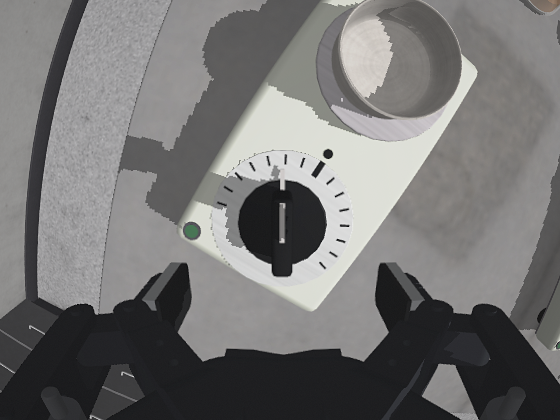

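The knob is centred in the wrist view. The pointer line runs from (282,203) to (282,243), in line with the tool x axis, and the zero mark is at (319,170) with its dot at (328,154).

```bash
python3 - <<'E'
from m import *
d=np.load('w2.npz');s={'ee_pos':d['p'],'orientation':d['o']};im=d['im']
a,r,b=meas(im,s,(283,223),52);print('axis',a,r,b)
W=lambda p,z:wcast(p,z,s)[:2]
ang=lambda v:np.arctan2(v[1],v[0])
g=im.max(2)
def blob(x0,y0,x1,y1):
    m=(g[y0:y1,x0:x1]<90).astype(np.uint8);n,l,st,ce=cv2.connectedComponentsWithStats(m)
    i=1+st[1:,4].argmax();print(st[i]);return ce[i]+[x0,y0]
mk=blob(310,162,328,180);dt=blob(321,147,336,161);print(mk,dt)
zm=W(mk,.056);dot=W(dt,.056);l=W((282,203),.094)-W((282,243),.094)
print('zero',ang(zm-a),ang(dot-a),ang(dot-zm),np.linalg.norm(zm-a),np.linalg.norm(dot-zm),'ptr',ang(l),'tool',ang(d['o'][:,0]))
E
```

```text
axis [0.5234586  0.38225439] 0.034729648381471634 (238, 181, 88, 94)
[ 2  0 13 16 90]
[ 3  2  9 10 67]
[317.74444444 169.1       ] [327.65671642 153.56716418]
zero -0.20026743692945292 -0.20306305200607408 -0.21376565249839383 0.04818017665531782 0.012585317405055682 ptr 0.3359140006125197 tool 0.33786955942643276
```

```bash
python3 -m jog '[[0,0.1,-1.8,0,0,0],[0,0,-1.7,0,0,0],[0,0,0,0,0,0]]'; python3 -m jog '[[0,0,0,0,0,0],[0,0,0,0,0,0],[0,0,0,0,0,0],[0,0,0,0,0,0],[0,0,0,0,0,0],[0,0,0,0,0,0],[0,0,0,0,0,0],[0,0,0,0,0,0]]' 255 30
```

```text
t: 3.2
ee_pos: [0.5264, 0.3838, 0.0881]
orientation: [[0.943, 0.332, -0.0], [0.332, -0.943, -0.0], [-0.0, -0.0, -1.0]]
contact_force: [-0.6, 0.3, 0.1]
finger_gap: 0.0852
gripper_force: 0.0
t: 4.0
ee_pos: [0.5264, 0.3841, 0.0878]
orientation: [[0.943, 0.332, -0.0], [0.332, -0.943, 0.0], [-0.0, -0.0, -1.0]]
contact_force: [-0.6, -1.1, -0.0]
finger_gap: -0.0
gripper_force: 0.0
```

```bash
python3 - <<'E'
from m import *
s=env.read_state();im=env.get_image('wrist')
print(s['ee_pos'],s['finger_gap'],s['gripper_force'],s['contact_force'],s['moment'])
np.savez('w3.npz',im=im,p=s['ee_pos'],o=s['orientation']);cv2.imwrite('pics/w3.png',im[...,::-1])
E
```

```text
[0.52640234 0.38412552 0.08782013] -4.82243067099653e-05 0.0 [-0.59307307 -1.06271084 -0.04071574] [ 0.02499029 -0.00838173 -0.00677965]
```

View pics/w3.png

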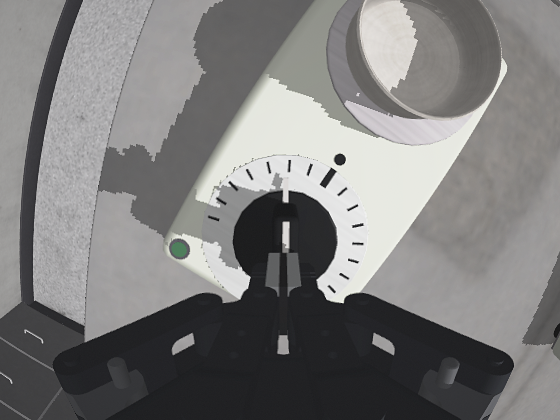

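```bash
python3 - <<'E'
from m import *
im=np.load('w3.npz')['im']
cv2.imwrite('pics/w3c.png',cv2.resize(np.clip(im[170:300,215:355,::-1].astype(float)*2,0,255).astype(np.uint8),None,fx=4.5,fy=4.5,interpolation=cv2.INTER_CUBIC))
c=env.camera_params('wrist');T=np.linalg.inv(c['T_tool_cam'])
for p in [(.011,0,.022),(-.011,0,.022),(.011,.0065,.022),(.011,.0065,0),(.011,0,0),(.025,.0065,-.006)]:
    q=T[:3,:3]@p+T[:3,3];th=np.arctan2(np.hypot(q[0],q[1]),q[2]);u=q[:2]/np.hypot(*q[:2])*th*c['fx']
    print(p,u+[c['cx'],c['cy']])
E
```

```text
(0.011, 0, 0.022) [282.99069833 228.10150587]
(-0.011, 0, 0.022) [283.0315474  264.18148765]
(0.011, 0.0065, 0.022) [294.63749992 228.0826439 ]
(0.011, 0.0065, 0) [296.16832374 241.60352811]
(0.011, 0, 0) [283.00216429 241.63292659]
(0.025, 0.0065, -0.006) [296.99939114 217.64515115]
```

View pics/w3c.png

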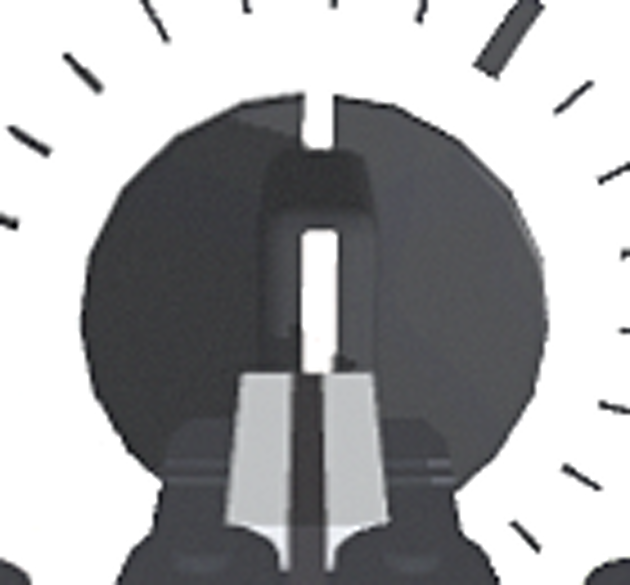

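The fingers shut above the bar: the pad ends hide the bar's top at about (285,253), the gap reads 0 and there is no force. The tips must sit higher than I assumed, so I will probe down gently with the fingers shut until they touch the bar top (z = 0.094).

```bash
for i in 1; do python3 -m jog '[[0,0,-0.2,0,0,0],[0,0,-0.2,0,0,0],[0,0,0,0,0,0]]'; done; python3 - <<'E'
from h import *
c=env.camera_params('wrist');T=np.linalg.inv(c['T_tool_cam'])
def pr(p):
    q=T[:3,:3]@p+T[:3,3];th=np.arctan2(np.hypot(q[0],q[1]),q[2]);return q[:2]/np.hypot(*q[:2])*th*c['fx']+[c['cx'],c['cy']]
for z in (-.03,-.02,-.01,0,.01,.02): print(z,pr((.011,0,z)).round(),pr((.011,.0425,z)).round(),pr((.011,.0425,z)).round())
E
```

```text
t: 4.35
ee_pos: [0.5267, 0.3843, 0.0855]
orientation: [[0.943, 0.332, 0.001], [0.332, -0.943, 0.001], [0.002, -0.0, -1.0]]
contact_force: [-5.0, -2.9, 19.2]
finger_gap: -0.0001
gripper_force: 9.4
-0.03 [283. 267.] [384. 265.] [384. 265.]
-0.02 [283. 257.] [378. 256.] [378. 256.]
-0.01 [283. 249.] [372. 248.] [372. 248.]
0 [283. 242.] [367. 241.] [367. 241.]
0.01 [283. 235.] [363. 235.] [363. 235.]
0.02 [283. 229.] [359. 229.] [359. 229.]
```

The fingers touch at TCP z ≈ 0.086, so the shut tips really sit about 7 mm behind the TCP. I will rise, open, and go down to TCP z ≈ 0.065, which puts the tips at about 0.072.

```bash
python3 -m jog '[[0,0,1.0,0,0,0],[0,0,0,0,0,0],[0,0,0,0,0,0],[0,0,0,0,0,0],[0,0,0,0,0,0],[0,0,0,0,0,0]]' 0; python3 -m jog '[[0,0,-1.0,0,0,0],[0,0,-1,0,0,0],[0,0,0,0,0,0]]'
```

```text
t: 4.95
ee_pos: [0.5263, 0.3841, 0.0935]
orientation: [[0.943, 0.332, -0.0], [0.332, -0.943, -0.0], [-0.0, -0.0, -1.0]]
contact_force: [-0.6, -0.4, -0.4]
finger_gap: 0.0846
gripper_force: 0.0
t: 5.25
ee_pos: [0.5256, 0.3836, 0.0715]
orientation: [[0.943, 0.332, -0.003], [0.332, -0.943, -0.001], [-0.003, 0.0, -1.0]]
contact_force: [0.2, 0.7, 0.5]
finger_gap: 0.0854
gripper_force: 0.0
```

```bash
python3 -m jog '[[0,0,-0.8,0,0,0],[0,0,0,0,0,0],[0,0,0,0,0,0]]'; python3 -m jog '[[0,0,0,0,0,0],[0,0,0,0,0,0],[0,0,0,0,0,0],[0,0,0,0,0,0],[0,0,0,0,0,0],[0,0,0,0,0,0],[0,0,0,0,0,0],[0,0,0,0,0,0]]' 255 30;  python3 - <<'E'
from m import *
s=env.read_state();im=env.get_image('wrist')
print(s['ee_pos'],s['finger_gap'],s['gripper_force'],s['contact_force'],s['moment'],s['joint_positions'])
np.savez('w4.npz',im=im,p=s['ee_pos'],o=s['orientation']);cv2.imwrite('pics/w4.png',im[...,::-1])
E
```

```text
t: 5.55
ee_pos: [0.5264, 0.3841, 0.0657]
orientation: [[0.943, 0.332, -0.0], [0.332, -0.943, 0.0], [-0.0, -0.0, -1.0]]
contact_force: [0.2, 0.5, -0.4]
finger_gap: 0.0856
gripper_force: 0.0
t: 6.35
ee_pos: [0.5268, 0.3834, 0.0662]
orientation: [[0.943, 0.332, 0.0], [0.332, -0.943, -0.001], [0.0, 0.001, -1.0]]
contact_force: [0.6, -6.7, 4.4]
finger_gap: 0.0123
gripper_force: 31.1
[0.52676581 0.38336254 0.06616999] 0.012292466430110881 31.107199788093567 [ 0.6426839  -6.7222855   4.44617775] [-1.14403765 -0.0728973   0.01686728] [ 5.11508685e-01  3.98954531e-01  1.44713171e+00 -1.11026804e-03
  1.29558686e+00  1.74416550e+00]
```

View pics/w4.png

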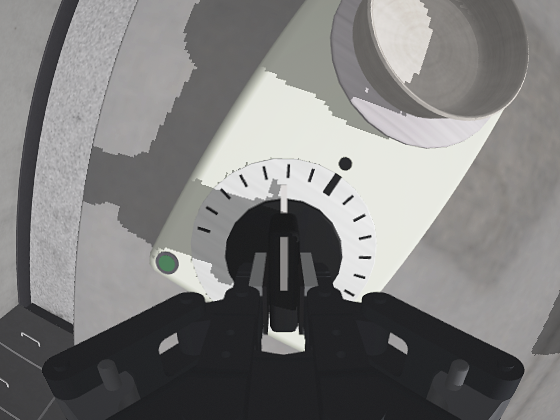

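The grip is good: the bar is held (gap 12 mm) with the needle at (283,200), the zero mark at (332,184) and its dot at (345,163). Next I work out the zero yaw about the now known axis.

```bash
python3 - <<'E'
from m import *
ang=lambda v:np.arctan2(v[1],v[0])
a=np.array([.5267,.3835])
for f,rm,rd in [('w1',(298,136,311,154),(306,127,317,138)),('w2',(310,162,326,179),(321,147,336,161)),('w3',(318,166,337,190),(333,152,347,166)),('w4',(322,171,344,197),(337,155,353,170))]:
    d=np.load(f+'.npz');s={'ee_pos':d['p'],'orientation':d['o']};g=d['im'].max(2).astype(float)
    o=[]
    for x0,y0,x1,y1 in (rm,rd):
        m=(g[y0:y1,x0:x1]<110).astype(np.uint8);n,l,st,ce=cv2.connectedComponentsWithStats(m);i=1+st[1:,4].argmax()
        p=wcast(ce[i]+[x0,y0],.056,s)[:2];o+=[ce[i]+[x0,y0],np.linalg.norm(p-a),ang(p-a)]
    print(f,*o,'tool',ang(d['o'][:,0]))
E
```

```text
w1 [303.68888889 143.42222222] 0.0453826217456283 -0.24203028836109744 [310.93939394 133.06060606] 0.05775382513099265 -0.23737321028684827 tool 0.3791860751419252
w2 [317.79787234 169.0106383 ] 0.04536030327442714 -0.24135553516396968 [327.56164384 153.64383562] 0.05779100502000086 -0.23499458430595996 tool 0.33786955942643276
w3 [327.51908397 177.64122137] 0.04525920941290443 -0.23997056102681774 [339.5 159. ] 0.05795551881050183 -0.23391799743150665 tool 0.3387872771956367
w4 [331.72619048 184.08333333] 0.04542700744601369 -0.240214019635419 [344.89230769 163.25384615] 0.05792748627311592 -0.23215846063916815 tool 0.3384413258152231
```

```bash
python3 -m jog '[[0,-0.06,0,0,0,-0.04],[0,0,0,0,0,-0.08],[0,0,0,0,0,-0.08],[0,0,0,0,0,-0.08],[0,0,0,0,0,-0.08],[0,0,0,0,0,-0.08],[0,0,0,0,0,-0.08],[0,0,0,0,0,-0.057],[0,0,0,0,0,0],[0,0,0,0,0,0],[0,0,0,0,0,0]]'; python3 - <<'E'
from m import *
s=env.read_state();im=env.get_image('wrist')
o=np.array(s['orientation']);print(s['ee_pos'],np.arctan2(o[1,0],o[0,0]),s['finger_gap'],s['gripper_force'],s['contact_force'],s['moment'])
np.savez('w5.npz',im=im,p=s['ee_pos'],o=o)
cv2.imwrite('pics/w5.png',cv2.resize(im[140:320,190:380,::-1],None,fx=3.2,fy=3.2,interpolation=cv2.INTER_CUBIC))
E
```

```text
t: 7.5
ee_pos: [0.5268, 0.3838, 0.0662]
orientation: [[0.972, -0.235, 0.001], [-0.235, -0.972, 0.001], [0.001, -0.001, -1.0]]
contact_force: [4.0, 4.1, 1.3]
finger_gap: 0.0126
gripper_force: 30.9
[0.52677532 0.38375561 0.06615779] -0.2367807599884366 0.01255265397620921 30.902431905269623 [3.97648922 4.11046668 1.32307829] [ 0.79957679 -0.72895435 -0.03181811]
```

View pics/w5.png

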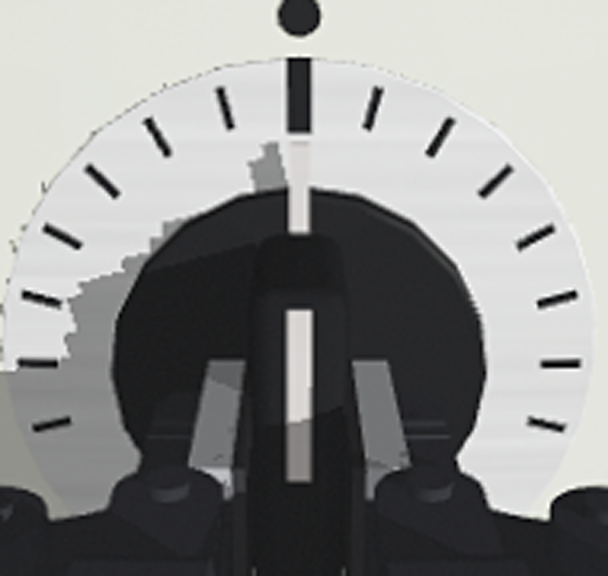

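The crop shows the needle (300,160), the mark (299,95) and the dot (300,17) in line. I will open, retreat straight up, and check.

```bash
python3 -m jog '[[0,0,0,0,0,0],[0,0,0,0,0,0],[0,0,0,0,0,0],[0,0,0,0,0,0],[0,0,0,0,0,0],[0,0,0,0,0,0]]' 0; python3 -m jog '[[0,0,1.5,0,0,0],[0,0,3,0,0,0],[0,0,4,0,0,0],[0,0,3,0,0,0],[0,0,0,0,0,0],[0,0,0,0,0,0]]'; python3 - <<'E'
from m import *
s=env.read_state();im=env.get_image('wrist')
print(s['ee_pos'])
a,r,b=meas(im,s,(283,200),45);print(b)
cv2.imwrite('pics/w6.png',im[30:330,130:430,::-1].repeat(2,0).repeat(2,1))
E
```

```text
t: 8.15
ee_pos: [0.5264, 0.3835, 0.0658]
orientation: [[0.972, -0.236, -0.0], [-0.236, -0.972, 0.0], [-0.0, -0.0, -1.0]]
contact_force: [0.1, -0.1, 0.1]
finger_gap: 0.0851
gripper_force: 0.0
t: 8.75
ee_pos: [0.5266, 0.3836, 0.1823]
orientation: [[0.972, -0.236, 0.002], [-0.236, -0.972, 0.001], [0.001, -0.001, -1.0]]
contact_force: [0.4, 0.1, -1.3]
finger_gap: 0.0854
gripper_force: 0.0
[0.52659093 0.383647   0.18232477]
(248, 170, 70, 75)
```

View pics/w6.png

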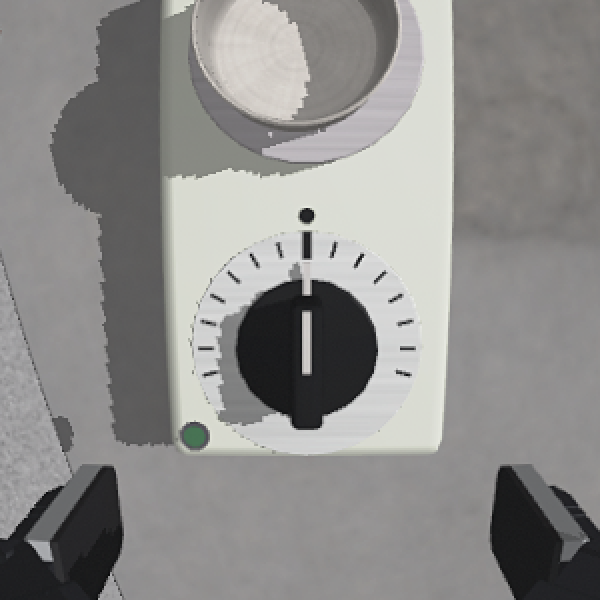

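The pointer line and needle (306,280–375) are in line with the zero mark (306,245). The tin is still on its pan and the gripper is clear.

```bash
python3 -c "
from rig import env
print(env.hand_in())"
```

```text
the job is handed in; nothing more can be done
None
```

The steel-tin balance's tare knob now points at the zero mark and has been released, the tin still stands on its pan, I never went near the other balance, and the job was handed in at about 9 s; along the way, one grasp closed above the knob and the shut fingers briefly pressed its top with about 19 N.

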